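# Lock the jar in the worktop jar clamp

### The job

Get the wide screw-top jar ready for opening: push it across the clamp's wooden baseboard into the open mouth of the metal jar clamp, keeping it upright and on the board, until it stands fully home against the back stop. Then, with a fingertip, flip the clamp's toggle lever over past its middle so that it snaps into the far position and the jaw closes on the jar. Push only, lift nothing, and leave the other things on the worktop where they stand.

Things in the scene. Friction and masses are not known exactly. Their poses are not given: they have to be found in the camera images.
- jar_mid (a point): centre of the jar to be clamped: a squat, clear glass jar with a broad screw lid, 76 mm across and 91 mm tall, 0.2 to 0.45 kg, standing upright and loose on the clamp's baseboard in front of its mouth; the point lies on its axis 45 mm above its foot
- clamp: fixed metal jar clamp on a thin wooden baseboard (4 mm; x -217..80, y -111..98 mm). Origin on the board's upper face, where the axis of a seated jar stands; x points in from the mouth to the back stop (face at x=39), y to the fixed left cheek (face at y=41), z up. Walls 46 mm high. Right of the seat the jaw (face at y=-49) moves 9 mm left as the lever flips; right of it the lever's bracket, 50 mm high
- clamp_mouth (a point): middle of the clamp's mouth, on the baseboard, 70 mm before the seated jar's axis (clamp x = -70 mm, y = 0). Cheek and jaw flare to about 140 mm apart here and narrow to the seat's width at x = -34 mm; in front of the mouth there is bare board
- lever (a joint): toggle lever angle, rad: 0 = leaning 0.6 rad to the mouth side (-x of the clamp), jaw open, as at the start; 0.6 = upright, the dead point; 1.2 = leaning 0.6 rad to the back-stop side (+x), jaw closed. Over-centre spring: it resists with about 2 N at the tip at first, less towards upright; past upright it snaps over by itself and stays
- lever_tip (a point): tip of the toggle lever, on its axis, 90 mm from its pivot (pivot axis along clamp y, at x = 0, y = -102, z = 38 mm in the clamp frame). The upper 50 mm is a round dark rubber grip 21 mm thick. At the start the tip is at x = -51, y = -102, z = 112 mm in the clamp frame; it swings in the clamp's xz plane, 128 mm high when upright
- honey_jar_mid (a point): bystander: slimmer, taller honey jar, 64 mm across, 109 mm tall; point half-way up its axis
- drinking_glass_mid (a point): bystander: clear glass tumbler, 81 mm across, 92 mm tall; point half-way up its axis
- shaker_mid (a point): bystander: salt shaker, 44 mm across, 90 mm tall; point half-way up its axis
- mug_mid (a point): bystander: spotted mug, 82 mm by 114 mm over the handle, 91 mm tall; point half-way up
- fish_tin_mid (a point): bystander: low round tin, 86 mm across, 40 mm tall; point half-way up its axis
Things that resemble listed ones, but are neither listed nor needed, are in the scene too. What is shaped like the part that bears jar_mid but orange or red is not meant.

How it is judged:
By the outcome, as a careful person would: the job done as asked, in the order asked, and still so for the second after the job is handed in, with the robot touching nothing.
It also fails if it takes over 64 s, if anything falls off the work surface, if the arm or the gripper's body presses on something with over 40 N, if the wrist force passes 120 N, or if a joint passes its speed limit or range.

### The arm

A 6-joint arm with a two-finger parallel gripper is mounted at the origin on a cart in front of the work surface, level with it; the furniture and walls round the work are solid. World frame = base frame: x ahead of the robot, y to its left, z up, the work surface at z = 0. Lengths are in mm, angles in rad, forces in N, time in s.
With the tool pointing down it reaches from about 400 to 925 mm from the base axis. Payload 12.5 kg.
Tool frame: the origin (TCP) lies at the very end of the fingers, on their centre line; the grasp point (between the pads) lies 19 mm behind it; z points along the fingers, x is the direction in which the jaws open and shut, and the axes are right-handed (so a half turn about z gives the same grasp; the last joint's range is limited). The gripper opens to 95 mm and grips with 3 to 60 N. Pads are 20 mm wide; open, the fingers measure 119 mm over their backs; the gripper's body (75 mm by 180 mm) begins 59 mm behind the grasp point.
Start: joints at [-1.216, 0.491, 1.559, -0, 1.092, -0.106], TCP at [277.94, -559.818, 214.661] pointing down, gripper open.
Joint ranges: [-3.1, 3.1], [-0.84, 2.19], [0.05, 2.79], [-1.13, 4.28], [0.06, 2.93], [-2.69, 2.69]. Speed limits (rad/s): [2.22, 2.22, 2.79, 3.14, 3.14, 3.14].

### API

Orientations are given as [roll, pitch, yaw] about the fixed x, y, z axes, in that order (R = Rz(yaw) Ry(pitch) Rx(roll)).
In Python, from cell import state, viewer, ticket, look_for, regions_of gives the robot as it stands.
- The arm moves only by the shell command python3 -m inch 'ROWS'. ROWS is JSON, a list of rows, each a list of 7 numbers: the turn, a rotation vector about the world's x, y, z in degrees, then the shift along the world's x, y, z in mm, then the opening, from -1 (shut) to 1 (fully open). In form: [[rx, ry, rz, tx, ty, tz, hand], ...]. A call has 1 to 10 rows; each row shifts and turns the commanded pose from where the row before left it; what a row does not reach is not made up. A row lasts 1/10 s, in which the tool goes at most 50 mm and 8.59 degrees, less where a joint would pass 70% of its speed; a pose out of reach is approached as far as the arm can. A call with a gripper value outside its range is refused whole. The fingers move at their own pace and stop on an object; the grip force is fixed at half the most. Time passes only in rows, so rows that do not move let the fingers close. It gives the time, the measured TCP pose, the force and the opening at its end, in the units of the state.
- state(): the state, without advancing time (a new reading comes with each control period).
- viewer.read_camera(name): name is "side" or "top"; returns a dict with "color" (400x640x3 uint8, red, green, blue), "depth" (400x640 float32, mm along the optical axis (not along the pixel's ray), 0 where there is no reading), "fx", "fy", "cx", "cy" (pixels), "position" and "orientation" of the camera in the world. Camera axes: x right, y down, z forward; pixel columns grow to the right and rows downward; lengths in mm; the calibration is good to about 2 mm. A picture is of the moment at which its call begins.
- ticket.job_done(): hands the job in, once; it reports no verdict.
Trained networks look in the newest picture that a camera, given by its name, has taken for a name from the list of things; names that differ only in an ending like _2 or _b are one class to them, and where a whole thing is asked for, a point or a joint stands for the part that bears it (a point fixed in the world has none). Each returns a list of dicts, best first, with "score" (0 to 1); they miss things now and then, are a little off and sometimes report something else, mostly with a low value. They report only what shows in the picture. A call takes as long as a camera call. They do not tell look-alikes from the thing itself.
- look_for(name, camera): "box" ([left, top, right, bottom] as shares, 0 to 1, of the picture: columns of its width, rows of its height, round what is visible of it).
- regions_of(name, camera): "pixels" (400x640 bool, what is visible of it) and "box" ([left, top, right, bottom] as shares, 0 to 1, of the picture: columns of its width, rows of its height, round what is visible of it).
The state is a dict: "t": time; "joints": joint angles; "qvel": joint speeds; "tau": joint torques, N m; "eef_pos": TCP position; "tcp_rot": TCP orientation; "ft_force": force on the tool from outside, world axes, zero at the start; "moment": the same for the moment, N m; "opening": opening from 0.0 (shut) to 1.0 (fully open).
Only numpy, scipy, OpenCV 4.12 (cv2) and the standard library are available. Lean on these libraries where they do the work, as an engineer would, in place of code of your own. Each camera call takes 0.05 s, during which the arm holds its last target. There are 200 camera calls.

## Working session

There is one attempt and no reset: what is moved stays moved. The work goes in short steps, Python scripts to look and compute and a shell command to move; the robot and the scene stay as the last step left them, time stands still between calls to the robot, and variables do not carry over. Pictures are saved under pics/ and viewed, on a budget of 10 in all, crops included, one or two more only if the job needs it, and the job is handed in when it is done.

```bash
ls; mkdir -p pics; cat > h.py <<'E'
import numpy as np, cv2
from cell import state, viewer, ticket, look_for, regions_of
from scipy.spatial.transform import Rotation as R
def rot(o):
    o=np.array(o,float)
    if o.shape==(3,3): return o
    return R.from_euler('xyz',o).as_matrix() if o.size==3 else R.from_quat(o).as_matrix()
def cloud(c):
    v,u=np.mgrid[0:400,0:640]; d=c['depth']
    P=np.stack([(u-c['cx'])/c['fx']*d,(v-c['cy'])/c['fy']*d,d],-1)
    return P@rot(c['orientation']).T+np.array(c['position'])
def proj(c,p):
    q=(np.array(p)-c['position'])@rot(c['orientation'])
    return q[...,0]/q[...,2]*c['fx']+c['cx'],q[...,1]/q[...,2]*c['fy']+c['cy']
def save(img,n): cv2.imwrite('pics/'+n,img[...,::-1])
E
python3 - <<'E'
from h import *
ims=[]
for n in('top','side'):
    c=viewer.read_camera(n); print(n,c['position'],c['orientation'],c['fx'],c['cx'],c['cy'])
    P=cloud(c); np.savez(n+'.npz',**{k:v for k,v in c.items()})
    save(c['color'],n+'0.png')
    for k in('jar_mid','clamp','lever','honey_jar_mid','drinking_glass_mid','shaker_mid','mug_mid','fish_tin_mid'):
        for r in regions_of(k,n)[:3]:
            m=r['pixels']&(c['depth']>0); b=np.array(r['box'])*[640,400,640,400]
            q=P[m]; print(k,round(r['score'],2),b.round(),m.sum(),np.median(q,0).round() if len(q) else '',q[:,2].max().round() if len(q) else '')
print(state())
E
```

```text
pics
top [489.63599412  45.7344991  946.0021464 ] [-2.97492344e+00 -2.04290066e-04 -1.54576112e+00] 434.95637266563904 320.0402145382805 201.79437338539321
jar_mid 0.9 [241. 180. 282. 224.] 1257 [637. 166.  92.] 98.0
jar_mid 0.85 [326. 262. 362. 300.] 1180 [481.   1.  96.] 101.0
jar_mid 0.65 [176. 148. 221. 190.] 1366 [701. 301.  92.] 98.0
clamp 0.56 [306. 166. 433. 320.] 12335 [576. -66.   5.] 121.0
lever 0.54 [415. 215. 426. 241.] 241 [ 583. -152.  101.] 121.0
lever 0.4 [303. 174. 321. 199.] 351 [667.  67.  81.] 93.0
honey_jar_mid 0.93 [266. 236. 297. 270.] 801 [528. 121. 109.] 113.0
drinking_glass_mid 0.86 [424. 264. 473. 302.] 1522 [ 478. -201.   90.] 96.0
shaker_mid 0.78 [306. 173. 319. 199.] 351 [667.  67.  82.] 93.0
mug_mid 0.88 [414. 128. 470. 174.] 1779 [ 754. -216.   47.] 95.0
fish_tin_mid 0.73 [343. 125. 387. 166.] 1412 [772. -43.  37.] 44.0
side [ 625.21445458 -779.58110628  493.45203397] [-2.02343401e+00 -4.22472989e-05  5.34554059e-03] 392.0859200720896 319.97328467694706 194.89542050961106
jar_mid 0.86 [313. 170. 342. 211.] 925 [633. 141.  67.] 96.0
jar_mid 0.8 [334. 1
[... 652 characters left out ...]
0.74 [371. 224. 409. 254.] 846 [768. -53.  38.] 91.0
{'t': 0.9, 'joints': array([-1.21561372e+00,  4.90898041e-01,  1.55889595e+00,  1.92437266e-05,
        1.09166970e+00, -1.05610348e-01]), 'qvel': array([-0.00034286, -0.00071639,  0.00040909, -0.00224817,  0.00028427,
       -0.00054106]), 'tau': array([ 1.42898603e-03, -6.12450099e+01, -2.58428997e+01,  6.92926068e-02,
        4.44938627e-02,  6.48420581e-06]), 'eef_pos': array([ 277.94012153, -559.82979236,  214.66355683]), 'tcp_rot': array([-3.14158926e+00, -1.30039256e-04, -1.11001225e+00]), 'ft_force': array([0.22782936, 0.24947322, 0.68238852]), 'moment': array([ 0.0053785 ,  0.04855742, -0.01338007]), 'opening': 0.9973517687735237}
```

```bash
python3 - <<'E'
import cv2
a=cv2.imread('pics/top0.png');cv2.imwrite('pics/top0c.png',cv2.resize(a[110:340,160:490],(800,558),interpolation=cv2.INTER_CUBIC))
a=cv2.imread('pics/side0.png');cv2.imwrite('pics/side0c.png',cv2.resize(a[140:330,200:430],(726,600),interpolation=cv2.INTER_CUBIC))
E
```

```text
(no output)
```

View pics/top0c.png

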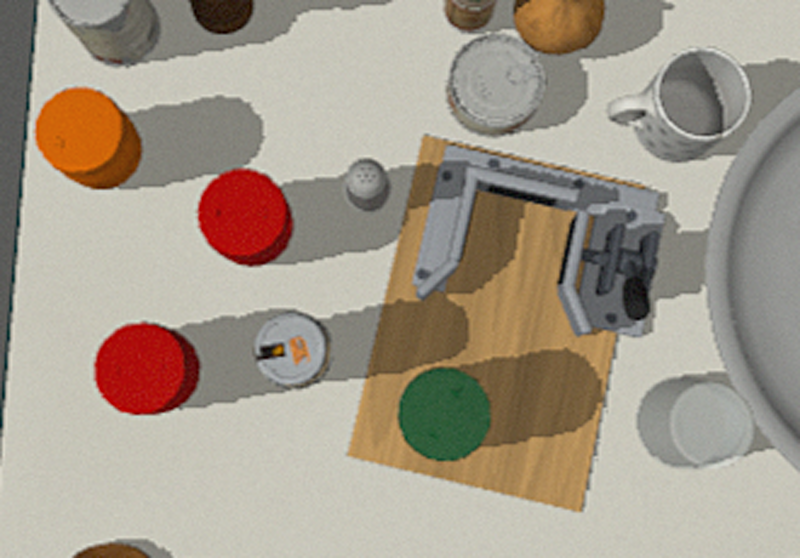

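View pics/side0c.png

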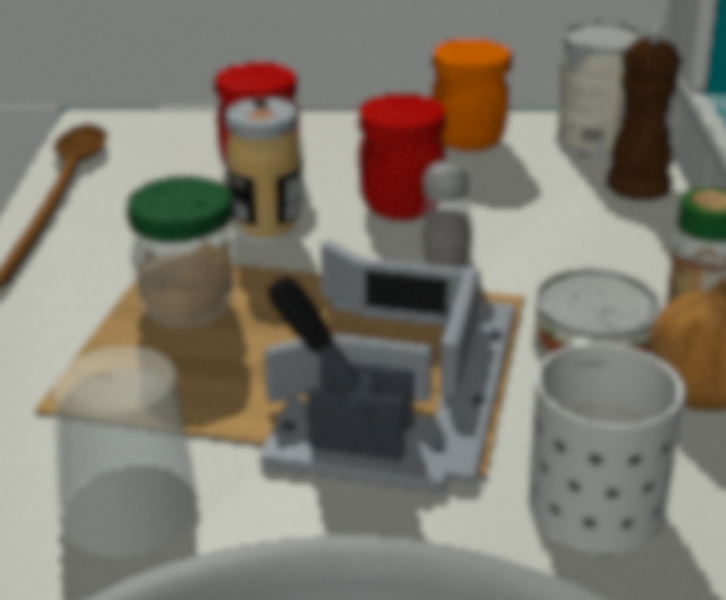

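The candidates for jar_mid are the green-lidded clear jar on the board at top (343,280), two red jars at (261,202) and (220,262), and an orange one at (195,165). I choose the green-lidded one; it stands on the board in front of the mouth. In the views above, the back stop is up (+x world), the lever is at top (422,233), and the tumbler is to the right of the jar.

```bash
python3 - <<'E'
from h import *
from scipy.optimize import minimize
T=dict(np.load('top.npz'));S=dict(np.load('side.npz'))
P=cloud(T);hsv=cv2.cvtColor(T['color'],cv2.COLOR_RGB2HSV)
z=P[...,2]
h=hsv[...,0];s=hsv[...,1]
m=(h>8)&(h<25)&(s>70)&(abs(z-6)<9)&(P[...,0]<740)&(P[...,0]>380)&(P[...,1]<110)&(P[...,1]>-190)
n,l,st,_=cv2.connectedComponentsWithStats(m.astype(np.uint8))
k=1+st[1:,4].argmax(); m=l==k
print(m.sum(),np.median(z[m]))
# ray-plane intersection at z=4
v,u=np.mgrid[0:400,0:640];d=np.stack([(u-T['cx'])/T['fx'],(v-T['cy'])/T['fy'],np.ones_like(u)],-1)@rot(T['orientation']).T
def plane(z0): return T['position']+d*((z0-T['position'][2])/d[...,2])[...,None]
B=plane(np.median(z[m]))[m][:,:2]
# fit: left edge y=98, front x=-217, back x=80, right y=-111 : min rect robust
def f(p):
    c,s_=np.cos(p[2]),np.sin(p[2]);q=(B-p[:2])@np.array([[c,-s_],[s_,c]])
    e=[np.percentile(q[:,0],.3)+216.5,np.percentile(q[:,1],99.7)-97.5,np.percentile(q[:,0],99.8)-79.5,np.percentile(q[:,1],.3)+110.5]
    return np.sum(np.abs(e))+0,e
yaws=np.radians(np.arange(-35,10,0.5));best=[]
for y in yaws:
    r=minimize(lambda p:f([p[0],p[1],y])[0],[600,-60],method='Nelder-Mead');best.append((r.fun,np.degrees(y),*r.x))
best.sort();print(np.round(best[:4],2)); b=best[0];print(f([b[2],b[3],np.radians(b[1])])[1])
# edge line of left edge
c0=cv2.minAreaRect(B.astype(np.float32));print(c0)
# jar lid
for C,nm in((T,'top'),(S,'side')):
    Q=cloud(C);hs=cv2.cvtColor(C['color'],cv2.COLOR_RGB2HSV)
    g=(hs[...,0]>45)&(hs[...,0]<90)&(hs[...,1]>80)&(abs(Q[...,0]-485)<70)&(abs(Q[...,1])<80)
    q=Q[g];t=q[q[:,2]>np.percentile(q[:,2],60)-4];print(nm,g.sum(),t.min(0).round(1),t.max(0).round(1),((t.min(0)+t.max(0))/2).round(1),np.median(q[:,2]))
    lev=(hs[...,2]<75)&(Q[...,2]>70)&(abs(Q[...,0]-585)<60)&(abs(Q[...,1]+155)<50)
    w=Q[lev];o=w[:,2].argsort();print('lev',len(w),w[o[-30:]].mean(0).round(1),w[o[:30]].mean(0).round(1))
E
```

```text
8634 4.188899774671654
[[  0.75 -10.5  634.04 -56.08]
 [  0.76 -12.5  633.61 -60.28]
 [  1.23 -10.   634.51 -55.12]
 [  1.68 -11.   633.83 -56.92]]
[np.float64(-0.009703652453936229), np.float64(-0.3976145677447107), np.float64(0.21625080217665982), np.float64(0.1293397479344236)]
((565.2720947265625, -51.27049255371094), (208.84303283691406, 296.064208984375), 78.26366424560547)
top 1911 [489.6  45.7 946. ] [489.6  45.7 946. ] [489.6  45.7 946. ] 97.53868636385903
lev 170 [ 568.7 -150.4  117.9] [ 593.8 -152.5   83.6]
side 482 [447.  -37.4  92.9] [514.   25.2  98.8] [480.5  -6.1  95.8] 96.421998616749
lev 291 [ 565.4 -153.3  118.1] [ 591.5 -159.2   73.7]
```

```bash
cat >> h.py <<'E'
O=np.array([633.7,-58.9,4.]);YAW=np.radians(-11.74)
RC=R.from_euler('z',YAW).as_matrix()
def jar(C,lim=None):
    Q=cloud(C);hs=cv2.cvtColor(C['color'],cv2.COLOR_RGB2HSV)
    g=(hs[...,0]>45)&(hs[...,0]<90)&(hs[...,1]>80)&(C['depth']>0)&(abs(Q[...,0]-560)<160)&(abs(Q[...,1]+20)<100)&(Q[...,2]>85)
    q=Q[g]; t=q[q[:,2]>np.percentile(q[:,2],50)-4]
    (x,y),r=cv2.minEnclosingCircle(t[:,:2].astype(np.float32)); z=np.median(t[:,2])
    return np.array([x,y,z]),r,len(t)
def inC(p): return (np.array(p)-O)@RC
def toW(p): return RC@np.array(p)+O
E
python3 - <<'E'
from h import *
for n in('top','side'):
    C=dict(np.load(n+'.npz'));p,r,k=jar(C);print(n,p.round(1),r,k,inC(p).round(1))
for q in[(-51,-102,112),(0,-102,128),(51,-102,112),(0,0,0),(-70,0,0)]:print(q,toW(q).round(1))
C=dict(np.load('top.npz'));a=C['color'].copy()
for q in[(-217,98,0),(-217,-111,0),(80,-111,0),(80,98,0),(-51,-102,112),(39,0,46),(0,41,46),(0,-49,46)]:
    u,v=proj(C,toW(q));cv2.circle(a,(int(round(u)),int(round(v))),1,(255,0,255),-1)
save(cv2.resize(a[150:330,290:490],None,fx=3.3,fy=3.3),'chk.png')
E
```

```text
top [480.9   1.1  96. ] 36.286094665527344 1115 [-161.8   27.6   92. ]
side [481.   -6.6  96.8] 35.86640930175781 358 [-160.1   20.1   92.8]
(-51, -102, 112) [ 563.  -148.4  116. ]
(0, -102, 128) [ 612.9 -158.8  132. ]
(51, -102, 112) [ 662.9 -169.1  116. ]
(0, 0, 0) [633.7 -58.9   4. ]
(-70, 0, 0) [565.2 -44.7   4. ]
```

View pics/chk.png

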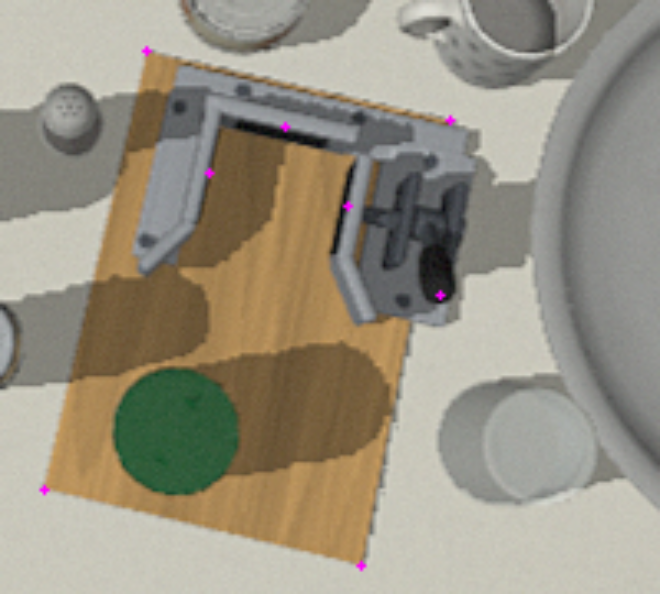

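```bash
python3 -m inch '[[0,0,-4,20,40,0,-0.2],[0,0,-4,20,40,0,-0.2],[0,0,-4,20,40,0,-0.2],[0,0,-4,20,40,0,-0.2],[0,0,-4,20,40,0,-0.2],[0,0,-4,20,40,0,-0.2],[0,0,-4,20,40,0,-0.2],[0,0,-4,20,40,0,-0.2],[0,0,-4,20,40,0,-0.2],[0,0,-2,20,40,0,-0.2]]'
python3 -m inch '[[0,0,0,-13,35,0,-0.2],[0,0,0,-13,35,0,-0.2],[0,0,0,-13,35,0,-0.2],[0,0,0,-13,35,0,-0.2],[0,0,0,-6,30,0,-0.2],[0,0,0,0,0,0,-0.2],[0,0,0,0,0,0,-0.2]]'
python3 - <<'E'
from h import *
p=state()['eef_pos'];print(inC(p),toW((-214,27,44))-p,state()['tcp_rot'])
E
```

```text
t: 1.9
eef_pos: [478.5, -158.1, 214.9]
tcp_rot: [-3.141, -0.0, -1.776]
ft_force: [0.5, -0.7, -0.1]
opening: 0.404
t: 2.6
eef_pos: [420.1, 10.5, 214.9]
tcp_rot: [-3.141, -0.0, -1.772]
ft_force: [0.7, -0.6, 0.1]
opening: 0.404
[-223.23897216   24.46637443  210.92806031] [   9.5612211     0.60076293 -166.92806031] [-3.14082352e+00 -1.63154440e-04 -1.77151796e+00]
```

```bash
python3 -m inch '[[0,0,0,0,0,-35,-0.2],[0,0,0,0,0,-35,-0.2],[0,0,0,0,0,-35,-0.2],[0,0,0,0,0,-30,-0.2],[0,0,0,0,0,-28,-0.2],[0,0,0,0,0,0,-0.2],[0,0,0,0,0,0,-0.2]]'
python3 -m inch '[[-0.4,-2,0,0,0,0,-0.2],[-0.4,-2,0,0,0,0,-0.2],[-0.4,-2,0,0,0,0,-0.2],[0,0,0,0,0,0,-0.2],[0,0,0,0,0,0,-0.2]]'
python3 - <<'E'
from h import *
p=state()['eef_pos'];print(inC(p),state()['tcp_rot'])
ims=[]
C=viewer.read_camera('side');print(jar(C));save(cv2.resize(C['color'][140:330,200:430],(726,600),interpolation=cv2.INTER_CUBIC),'s1.png')
C=viewer.read_camera('top');print(jar(C))
E
```

```text
t: 3.3
eef_pos: [420.2, 9.5, 51.8]
tcp_rot: [3.141, -0.0, -1.774]
ft_force: [-0.0, -0.1, 0.8]
opening: 0.399
t: 3.8
eef_pos: [420.6, 9.9, 52.8]
tcp_rot: [-3.033, 0.001, -1.773]
ft_force: [0.1, 0.1, 0.7]
opening: 0.401
[-222.59644941   24.02585618   48.77346864] [-3.03349865e+00  5.48546354e-04 -1.77346152e+00]
(array([471.05157471,   0.9648695 ,  96.83724099]), 43.69967269897461, 363)
(array([454.16461182,  -9.91559982,  96.13981355]), 64.95149230957031, 1110)
```

View pics/s1.png

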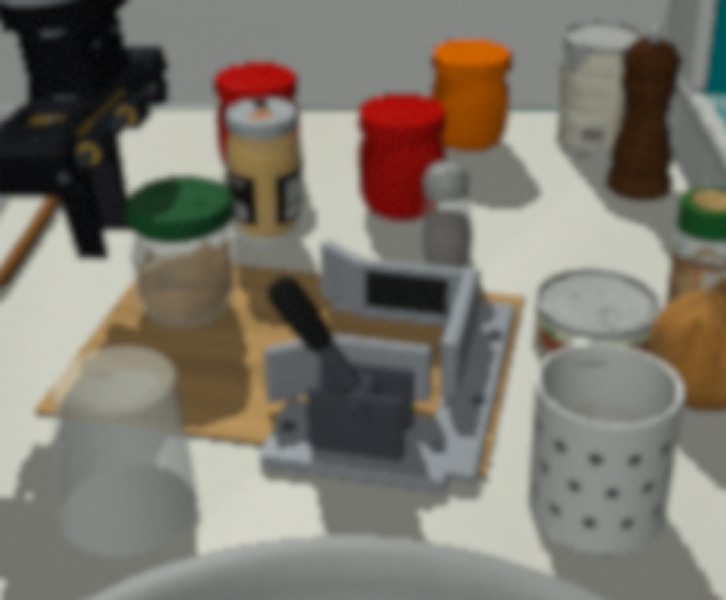

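```bash
python3 -m inch '[[0,0,0,5.9,-1.2,0,-0.2],[0,0,0,5.9,-1.2,0,-0.2],[0,0,0,3,-0.6,0,-0.2],[0,0,0,3,-0.6,0,-0.2],[0,0,0,3,-1.2,0,-0.2],[0,0,0,4,-1.7,0,-0.2],[0,0,0,5,-2.1,0,-0.2],[0,0,0,5,-2.1,0,-0.2]]'
python3 -m inch '[[0,0,0,5,-2.1,0,-0.2],[0,0,0,5,-2.1,0,-0.2],[0,0,0,5,-2.1,0,-0.2],[0,0,0,5,-2.1,0,-0.2],[0,0,0,0,0,0,-0.2]]'
cat >> h.py <<'E'
def jar(C):
    Q=cloud(C);hs=cv2.cvtColor(C['color'],cv2.COLOR_RGB2HSV)
    g=(hs[...,0]>45)&(hs[...,0]<90)&(hs[...,1]>80)&(C['depth']>0)&(abs(Q[...,0]-560)<160)&(abs(Q[...,1]+20)<100)&(Q[...,2]>85)&(Q[...,2]<104)
    n,l,st,_=cv2.connectedComponentsWithStats(g.astype(np.uint8)); g=l==1+st[1:,4].argmax()
    t=Q[g];t=t[t[:,2]>np.percentile(t[:,2],50)-4]
    (x,y),r=cv2.minEnclosingCircle(t[:,:2].astype(np.float32))
    p=np.array([x,y,np.median(t[:,2])]); return inC(p).round(1),round(r,1),len(t),t[:,2].std().round(1)
E
python3 - <<'E'
from h import *
p=state()['eef_pos'];print(inC(p),state()['tcp_rot'])
for n in('side','top'):print(n,jar(viewer.read_camera(n)))
E
```

```text
t: 4.7
eef_pos: [455.1, -0.7, 51.6]
tcp_rot: [-3.035, 0.0, -1.773]
ft_force: [-2.4, 0.8, 2.0]
opening: 0.399
t: 5.2
eef_pos: [475.7, -9.3, 51.7]
tcp_rot: [-3.034, 0.0, -1.773]
ft_force: [-0.2, 0.2, -1.0]
opening: 0.399
[-164.81613284   16.43205654   47.68351892] [-3.03373778e+00  4.71165842e-04 -1.77345006e+00]
side (array([-122.7,   14.6,   92.9]), 37.3, 418, np.float64(1.3))
top (array([-119.9,   17. ,   92. ]), 35.8, 868, np.float64(1.5))
```

```bash
python3 -m inch '[[0,0,0,3,-1.3,0,-0.2],[0,0,0,5,-2.2,0,-0.2],[0,0,0,5,-2.2,0,-0.2],[0,0,0,5,-2.2,0,-0.2],[0,0,0,5,-2.2,0,-0.2],[0,0,0,5,-2.2,0,-0.2],[0,0,0,5,-2.2,0,-0.2],[0,0,0,5,-2.2,0,-0.2],[0,0,0,5,-2.2,0,-0.2],[0,0,0,5,-2.2,0,-0.2]]'
python3 -m inch '[[0,0,0,5,-2.2,0,-0.2],[0,0,0,5,-2.2,0,-0.2],[0,0,0,4,-0.9,0,-0.2],[0,0,0,0,0,0,-0.2],[0,0,0,0,0,0,-0.2]]'
python3 - <<'E'
from h import *
p=state()['eef_pos'];print(inC(p),state()['tcp_rot'])
C=viewer.read_camera('side');print(jar(C));a=C['color'][140:330,200:430]
C=viewer.read_camera('top');print(jar(C))
b=C['color'][130:320,280:480]
save(cv2.resize(np.hstack([a,b]),(800,354),interpolation=cv2.INTER_CUBIC),'s2.png')
E
```

```text
t: 6.3
eef_pos: [523.2, -30.2, 51.6]
tcp_rot: [-3.035, 0.0, -1.773]
ft_force: [-3.2, 1.7, 2.6]
opening: 0.402
t: 6.8
eef_pos: [537.2, -35.5, 51.7]
tcp_rot: [-3.034, 0.0, -1.773]
ft_force: [-0.2, 0.3, -0.7]
opening: 0.397
[-99.25016609   3.31177011  47.69713299] [-3.03373983e+00  4.09153594e-04 -1.77325923e+00]
(array([-58.1,  -3.4,  92.8]), 37.4, 442, np.float64(1.2))
(array([-49.2,   4.3,  92.2]), 34.7, 495, np.float64(1.4))
```

View pics/s2.png

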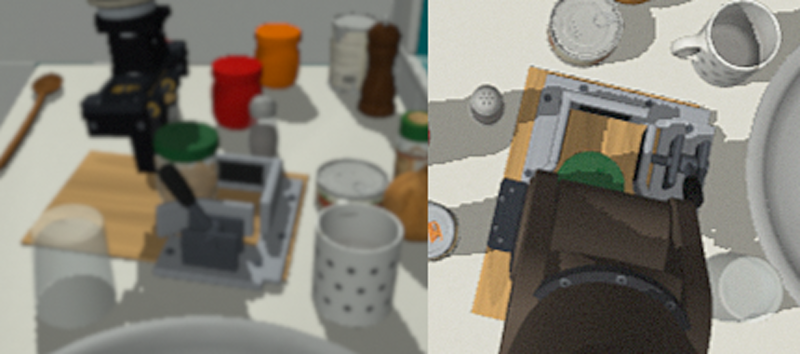

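```bash
python3 -m inch '[[0,0,0,3,-0.6,0,-0.2],[0,0,0,5,-1,0,-0.2],[0,0,0,5,-1,0,-0.2],[0,0,0,5,-1,0,-0.2],[0,0,0,5,-1,0,-0.2]]'
python3 -m inch '[[0,0,0,5,-1,0,-0.2],[0,0,0,5,-1,0,-0.2],[0,0,0,5,-1,0,-0.2],[0,0,0,4,-0.8,0,-0.2],[0,0,0,3,-0.6,0,-0.2]]'
python3 - <<'E'
from h import *
p=state()['eef_pos'];print(inC(p),state()['tcp_rot'])
for n in('side','top'):print(n,jar(viewer.read_camera(n)))
E
```

```text
t: 7.4
eef_pos: [557.8, -39.8, 51.2]
tcp_rot: [-3.04, 0.0, -1.773]
ft_force: [-3.5, -0.1, 1.4]
opening: 0.403
t: 7.9
eef_pos: [582.0, -44.4, 51.6]
tcp_rot: [-3.035, 0.0, -1.773]
ft_force: [-4.6, -0.2, 3.1]
opening: 0.401
[-53.52815693   3.67204113  47.58903792] [-3.03498439e+00  4.08006568e-04 -1.77322251e+00]
side (array([-12.9,  -2.4,  93.3]), 37.3, 460, np.float64(1.4))
top (array([10.3,  4.5, 91.8]), 29.3, 190, np.float64(1.5))
```

```bash
python3 -m inch '[[0,0,0,2,-0.4,0,-0.2],[0,0,0,2,-0.4,0,-0.2],[0,0,0,2,-0.4,0,-0.2],[0,0,0,2,-0.4,0,-0.2]]'
python3 -m inch '[[0,0,0,1.5,-0.3,0,-0.2],[0,0,0,1.5,-0.3,0,-0.2]]'; python3 -m inch '[[0,0,0,1,-0.2,0,-0.2],[0,0,0,1,-0.2,0,-0.2]]'
python3 - <<'E'
from h import *
p=state()['eef_pos'];print(inC(p),state()['tcp_rot'])
for n in('side',):print(n,jar(viewer.read_camera(n)))
E
```

```text
t: 8.4
eef_pos: [589.8, -46.0, 51.7]
tcp_rot: [-3.035, 0.0, -1.773]
ft_force: [-5.6, -0.7, 2.8]
opening: 0.4
t: 8.6
eef_pos: [592.8, -46.6, 51.6]
tcp_rot: [-3.035, 0.0, -1.773]
ft_force: [-5.1, -1.7, 1.5]
opening: 0.398
t: 8.8
eef_pos: [594.3, -46.9, 51.5]
tcp_rot: [-3.036, 0.0, -1.773]
ft_force: [-8.8, -0.5, 2.8]
opening: 0.4
[-41.00421111   3.75192671  47.53799957] [-3.03608376e+00  3.94035634e-04 -1.77325894e+00]
side (array([ 0.6, -0.8, 93.2]), 36.5, 463, np.float64(1.3))
```

Force is rising, so I push gently until it reads as firm contact.

```bash
python3 -m inch '[[0,0,0,1,-0.2,0,-0.2],[0,0,0,0,0,0,-0.2]]'; python3 -m inch '[[0,0,0,1,-0.2,0,-0.2],[0,0,0,0,0,0,-0.2]]'
python3 - <<'E'
from h import *
p=state()['eef_pos'];print(inC(p))
for n in('side',):print(n,jar(viewer.read_camera(n)))
E
```

```text
t: 9.05
eef_pos: [594.4, -46.9, 51.3]
tcp_rot: [-3.038, 0.0, -1.773]
ft_force: [-10.5, 0.5, 4.2]
opening: 0.399
t: 9.25
eef_pos: [594.6, -46.9, 51.2]
tcp_rot: [-3.04, 0.0, -1.773]
ft_force: [-13.7, 1.0, 7.2]
opening: 0.404
[-40.73456061   3.80361582  47.1816167 ]
side (array([-0. , -2.6, 93.1]), 37.6, 461, np.float64(1.2))
```

```bash
python3 -m inch '[[0,0,0,-2,0.4,0,-0.2],[0,0,0,-5,1,0,-0.2],[0,0,0,-10,2,0,-0.2],[0,0,0,-15,3.1,0,-0.2],[0,0,0,-20,4.2,0,-0.2],[0,0,0,-20,4.2,0,-0.2],[0,0,0,0,0,0,-0.2]]'
python3 -m inch '[[0,0,0,0,0,30,-0.2],[0.6,3,0,0,0,40,-0.2],[0.6,3,0,0,0,40,-0.2],[0,0,0,0,0,40,-1],[0,0,0,-30,0,0,-1],[0,0,0,-40,0,0,-1],[0,0,0,-30,0,0,-1],[0,0,0,0,0,0,-1]]'
python3 - <<'E'
from h import *
p=state()['eef_pos'];print(inC(p),state()['tcp_rot'],state()['opening'],p,toW((-95,-102,150))-p)
C=viewer.read_camera('side');print(jar(C));a=C['color'][160:310,200:360]
C=viewer.read_camera('top');print(jar(C))
b=C['color'][160:310,290:450]
save(cv2.resize(np.hstack([a,b]),(800,375),interpolation=cv2.INTER_CUBIC),'s3.png')
E
```

```text
t: 10.0
eef_pos: [522.6, -31.8, 51.8]
tcp_rot: [-3.036, 0.001, -1.773]
ft_force: [-0.5, -0.1, -0.0]
opening: 0.398
t: 10.8
eef_pos: [422.4, -32.2, 202.2]
tcp_rot: [-3.141, -0.0, -1.773]
ft_force: [-0.3, 0.3, -0.3]
opening: 0.041
[-212.32208406  -16.81424871  198.19396037] [-3.14122027e+00 -1.06587602e-04 -1.77339134e+00] 0.04056039066094393 [422.39827181 -32.16115177 202.19396037] [  97.53500423 -107.27537733  -48.19396037]
(array([ 0.2, -0.9, 92.9]), 36.0, 463, np.float64(1.2))
(array([ 1.8,  3. , 92.2]), 36.6, 1013, np.float64(1.5))
```

View pics/s3.png

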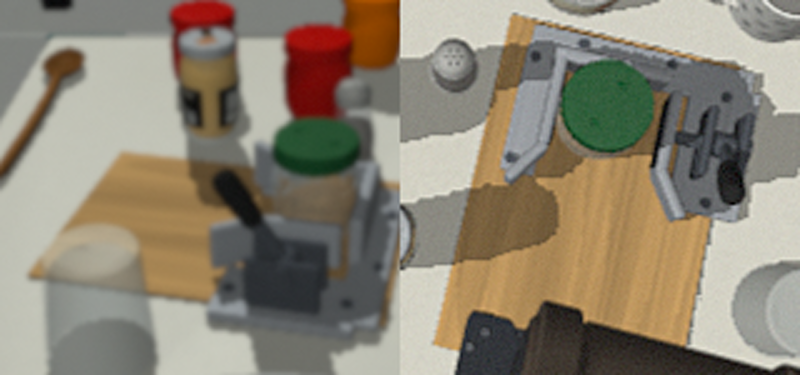

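The jar stands home: top and side views give clamp x ≈ 0.2–1.8 and y ≈ -1–3, upright. Now the lever.

```bash
python3 -m inch '[[0,0,0,25,-27,0,-1],[0,0,0,25,-27,0,-1],[0,0,0,25,-27,0,-1],[0,0,0,22.5,-26.3,-10,-1],[0,0,0,0,0,-30,-1],[0,0,0,0,0,-30,-1],[0,0,0,0,0,-27,-1],[0,0,0,0,0,-5,-1],[0,0,0,0,0,0,-1]]'
python3 - <<'E'
from h import *
p=state()['eef_pos'];print(inC(p),p)
C=viewer.read_camera('side');print(jar(C));a=C['color'][190:320,215:385]
save(cv2.resize(a,(785,600),interpolation=cv2.INTER_CUBIC),'s4.png')
E
```

```text
t: 11.8
eef_pos: [523.0, -139.9, 99.1]
tcp_rot: [3.141, 0.0, -1.773]
ft_force: [0.6, -0.7, 0.9]
opening: 0.004
[ -91.94294211 -101.81027257   95.12527148] [ 522.96498734 -139.87279282   99.12527148]
(array([ 1.4, -2.7, 92.8]), 35.8, 460, np.float64(1.2))
```

View pics/s4.png

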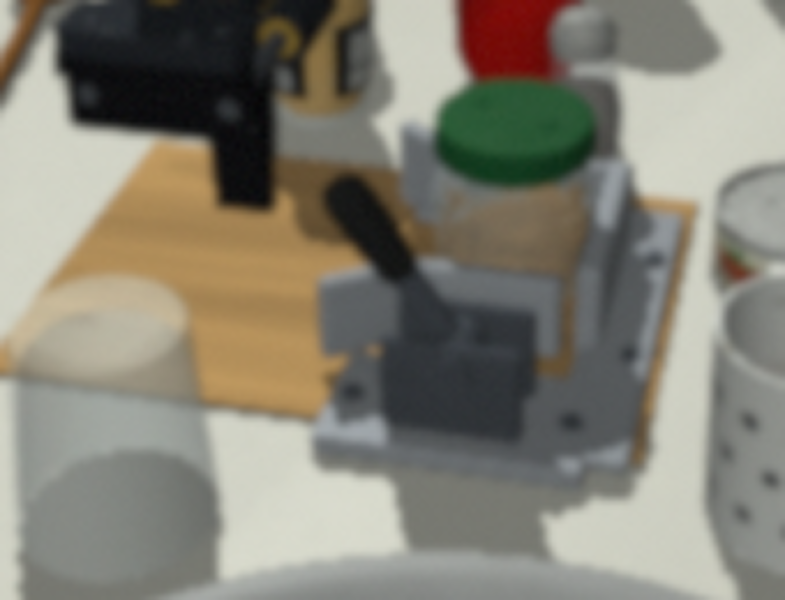

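```bash
python3 -m inch '[[0,0,0,6,-1.2,0,-1],[0,0,0,6,-1.2,0,-1],[0,0,0,6,-1.2,0,-1],[0,0,0,5,-1,0,-1],[0,0,0,5,-1,0,-1],[0,0,0,5,-1,0,-1],[0,0,0,5,-1,0,-1]]'
python3 -m inch '[[0,0,0,5,-1,0,-1],[0,0,0,5,-1,0,-1],[0,0,0,5,-1,0,-1],[0,0,0,5,-1,0,-1],[0,0,0,5,-1,0,-1]]'
python3 -m inch '[[0,0,0,5,-1,0,-1],[0,0,0,5,-1,0,-1],[0,0,0,4,-0.8,0,-1],[0,0,0,4,-0.8,0,-1],[0,0,0,0,0,0,-1]]'
python3 - <<'E'
from h import *
p=state()['eef_pos'];print(inC(p),p)
C=viewer.read_camera('side');print(jar(C));a=C['color'][190:320,215:385]
save(cv2.resize(a,(785,600),interpolation=cv2.INTER_CUBIC),'s5.png')
E
```

```text
t: 12.55
eef_pos: [560.3, -147.3, 99.8]
tcp_rot: [3.141, -0.0, -1.773]
ft_force: [-3.7, 0.2, 2.0]
opening: 0.004
t: 13.05
eef_pos: [585.8, -152.4, 99.6]
tcp_rot: [-3.141, -0.0, -1.773]
ft_force: [-0.2, -0.0, 0.1]
opening: 0.006
t: 13.55
eef_pos: [603.7, -156.0, 99.6]
tcp_rot: [-3.141, -0.0, -1.773]
ft_force: [0.9, -0.3, -0.4]
opening: 0.004
[  -9.62448948 -101.18819366   95.60091242] [ 603.68799518 -156.01313454   99.60091242]
(array([ 1.1,  0.1, 92.9]), 35.6, 348, np.float64(1.2))
```

View pics/s5.png

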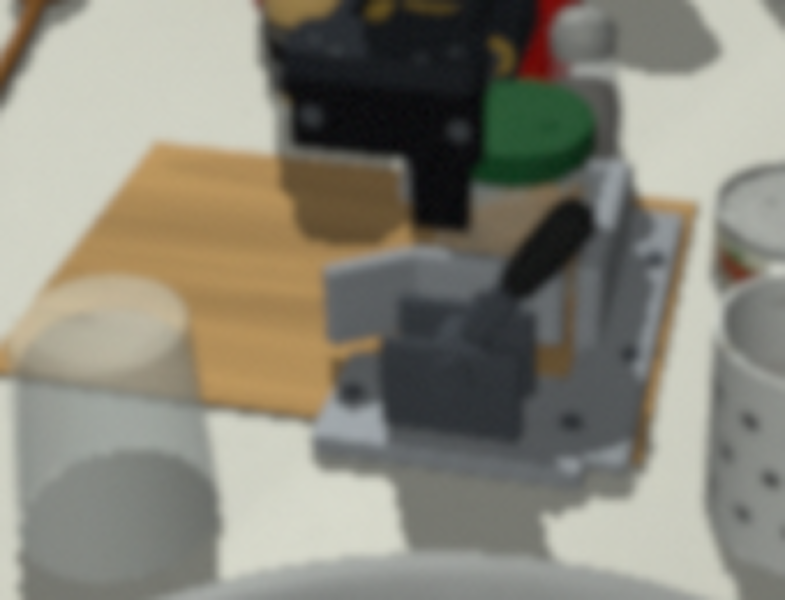

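The lever (tip at about (575,215) in the crop) has snapped over to the back-stop side and the jaw has moved in. I retreat straight back and up, then check from both views.

```bash
python3 -m inch '[[0,0,0,-10,2,0,-1],[0,0,0,-15,3,0,-1],[0,0,0,-15,3,10,-1],[0,0,0,-10,2,30,-1],[0,0,0,-30,0,30,-1],[0,0,0,-40,0,30,-1],[0,0,0,-40,0,0,-1],[0,0,0,-20,0,0,-1],[0,0,0,0,0,0,-1]]'
python3 - <<'E'
from h import *
C=viewer.read_camera('side');print(jar(C));a=C['color'][160:310,200:360]
for k in('lever',):
  for r in regions_of(k,'side')[:1]:
    Q=cloud(C)[r['pixels']&(C['depth']>0)];Q=inC(Q);print('lever top',Q[Q[:,2].argsort()[-30:]].mean(0).round(1))
C=viewer.read_camera('top');print(jar(C))
b=C['color'][160:310,290:450]
P=cloud(C)
for k in('honey_jar_mid','drinking_glass_mid','shaker_mid','mug_mid','fish_tin_mid'):
    for r in regions_of(k,'top')[:1]: print(k,np.median(P[r['pixels']&(C['depth']>0)],0).round())
save(cv2.resize(np.hstack([a,b]),(800,375),interpolation=cv2.INTER_CUBIC),'s6.png')
E
```

```text
t: 14.5
eef_pos: [420.5, -145.4, 200.2]
tcp_rot: [3.141, -0.0, -1.774]
ft_force: [0.7, 0.5, 0.7]
opening: 0.008
(array([ 0.6, -1.1, 92.9]), 36.6, 462, np.float64(1.2))
lever top [  43.4 -106.8  114.1]
(array([ 1.7,  2.8, 92.3]), 36.6, 1031, np.float64(1.5))
honey_jar_mid [527. 121. 109.]
drinking_glass_mid [ 489. -190.   89.]
shaker_mid [667.  66.  82.]
mug_mid [ 754. -216.   47.]
fish_tin_mid [771. -43.  37.]
```

View pics/s6.png

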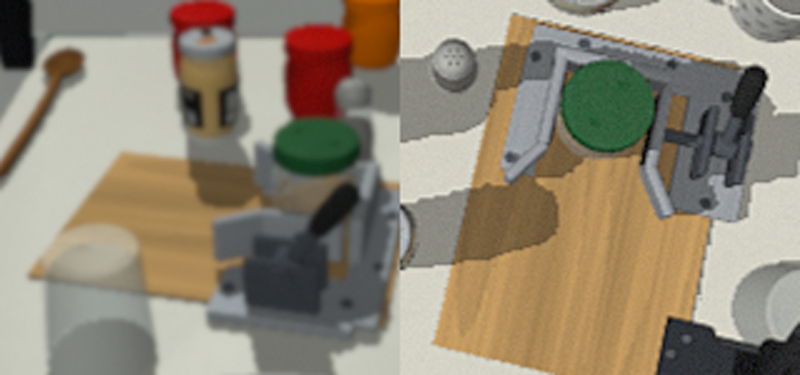

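```bash
python3 - <<'E'
from h import *
print(ticket.job_done())
E
```

```text
the job is handed in; nothing more can be done
None
```

The jar is clamped and I've handed the job in. I pushed the green-lidded jar into the clamp with the half-open fingers until it met the back stop. Then I flipped the lever past upright with the closed fingertips and backed the arm away.

- **Jar:** it stands upright. The side view puts its axis at clamp x 0.6, y −1.1 mm and the top view at x 1.7, y 2.8 mm. The fingers stopped moving at about 14 N, which fits contact with the back stop.
- **Lever and jaw:** the lever tip is now at about clamp x +43, z 114 mm, the far position. Both pictures show the jaw moved in towards the jar.
- **Bystanders:** honey jar, shaker, mug and fish tin are within 1 mm of where they started. The tumbler's top-view reading came out about 15 mm different. The gripper partly covers it in that picture, and in the side view it looks unmoved, so I took this as a covered view. I did not re-measure it uncovered.
- **Limits:** the job took about 15 s. The reported wrist force peaked at about 16 N and returned to roughly zero at the end, with the arm touching nothing.

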